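# Fill the last place of a reagent tray and slide the tray into the analyser

### The arm

A 6-joint arm with a two-finger parallel gripper is mounted at the origin on the work surface. World frame = base frame: x ahead of the robot, y to its left, z up, the work surface at z = 0. Lengths are in m, angles in rad, forces in N, time in s.
With the tool pointing down it reaches from about 0.275 to 0.85 m from the base axis. Payload 19 kg.
Tool frame: the origin (TCP) lies at the very end of the fingers, on their centre line; the grasp point (between the pads) lies 19 mm behind it; z points along the fingers, y is the line along which they close (so a half turn about z gives the same grasp; the last joint's range is limited). The gripper opens to 85 mm and grips with 20 to 120 N. Pads are 22 mm wide; open, the fingers measure 114 mm over their backs; the gripper's body (76 mm by 85 mm) begins 54 mm behind the grasp point. The pads swing forward as they close: fully open they stand 13 mm farther back than shut.
Start: joints at [1.11, 0.15, 1.437, -0, 1.554, -0.134], TCP at [0.185, 0.545, 0.231] pointing down, gripper open.
Joint ranges: [-2.8, 2.8], [-0.68, 2.1], [0.12, 2.68], [-1.39, 4.53], [0.16, 2.79], [-2.81, 2.81]. Speed limits (rad/s): [1.89, 1.89, 2.22, 3.01, 3.01, 3.01].

### API

Orientations are given as a unit quaternion [w, x, y, z].
In Python, from rig import sense, camera, hand_in, regions_of, mark_of gives the robot as it stands.
- The arm moves only by the shell command python3 -m creep 'ROWS'. ROWS is a JSON object of lists of equal length, an entry for each row: "dp": the shift along the tool's x, y, z scaled (see below), a list of three; "twist": the turn, a rotation vector about the tool's x, y, z scaled (see below), a list of three; "claw": the closure, from 0 (fully open) to 1 (shut). A call has 1 to 5 rows; each row is the pose to reach, as a shift and turn from the pose commanded when the call began, along the tool's axes at that moment, turning the shorter way round; what a row does not reach only later rows make up. The controller multiplies each number of a shift by 0.15 m and each number of a turn by 180 degrees. A row lasts 1/12 s, in which the tool goes at most 41.7 mm and 7.16 degrees, less where a joint would pass 70% of its speed; a pose out of reach is approached as far as the arm can. A call with a number of a shift or a turn outside -1 to 1 is refused whole. A call with a gripper value outside its range is refused whole. The fingers move at their own pace and stop on an object; the grip force is fixed at half the most. Time passes only in rows, so rows that repeat a pose let the fingers close. It gives the time, the measured TCP pose, the force, the opening and the grip force at its end, in the units of the state.
- sense(): the state, without advancing time (a new reading comes with each control period).
- camera(name): name is "side" or "top"; returns a dict with "color" (480x640x3 uint8, red, green, blue), "depth" (480x640 float32, m along the optical axis (not along the pixel's ray), 0 where there is no reading), "K" (3x3 intrinsics, pixels), "k1" (the pictures are not rectified: a ray, as slopes to the right and down, at radius r is drawn at 1 + k1 r^2 times it, then the intrinsics apply), "rvec" (rotation vector, rad) and "tvec" (3), from world to camera coordinates, as OpenCV has them. Camera axes: x right, y down, z forward; pixel columns grow to the right and rows downward; lengths in m; the calibration is good to about 2 mm. A picture is of the moment at which its call begins.
- hand_in(): hands the job in; it is judged then, once.
Trained networks look in the newest picture that a camera, given by its name, has taken for a name from the list of things; names that differ only in an ending like _2 or _b are one class to them, and where a whole thing is asked for, a point or a joint stands for the part that bears it (a point fixed in the world has none). Each returns a list of dicts, best first, with "p" (0 to 1); they miss things now and then, are a little off and sometimes report something else, mostly with a low value. They report only what shows in the picture. A call takes as long as a camera call. They do not tell look-alikes from the thing itself.
- regions_of(camera, name): "region" (480x640 bool, what is visible of it) and "pixel" ([row, column] in pixels, amid what is visible of it).
- mark_of(camera, name): "pixel" ([row, column] in pixels: a listed point, or the origin of a listed thing).
The state is a dict: "time_s": time; "joints": joint angles; "dq": joint speeds; "joint_torque": joint torques, N m; "eef_pos": TCP position; "tool_rot": TCP orientation; "wrist_force": force on the tool from outside, world axes, zero at the start; "torque": the same for the moment, N m; "opening": finger opening in m; "grasp_force": force on a finger pad.
Only numpy, scipy, OpenCV 4.12 (cv2) and the standard library are available. Lean on these libraries where they do the work, as an engineer would, in place of code of your own. Each camera call takes 0.05 s, during which the arm holds its last target. There are 200 camera calls.

### The job

Set the loose reagent pack down, without dropping it, in the empty pocket of the tray on the analyser's loading shelf, with its large blue cap on the same side as on the packs already there. Then slide the loaded tray into the free lane, the one under the lit green lamp, until it is fully home against the stop, and let go. Keep the packs upright, and do not disturb the tray that is already loaded or the things on the bench.

Things in the scene. Friction and masses are not known exactly. Their poses are not given: they have to be found in the camera images.
- analyser: White benchtop analyser, fixed, 330 mm wide; place and yaw vary. Origin on the bench under the middle of its front panel; +x leads level into the machine, y across, z up. Grey loading shelf 260 mm wide from x = -240 to 0 mm, top 30 mm above the bench, 10 mm lip along each side; the deck goes on level inside. Two parallel lanes run straight in along +x, centred on y = +55 and -55 mm.
- analyser_panel (a point): Middle of the lower edge of the front panel that hangs over both lanes: 155 mm above the bench, 125 mm above the deck, at analyser x = 0. The panel rises to 245 mm and the machine behind it is roofed with a clear lid, so nothing reaches the lanes inside from above. Axes as the analyser's.
- lane_left (a point): Mouth of the lane at analyser y = +55 mm: on the deck, on its centreline, at x = 0; axes as the analyser's. The lane is 78 mm wide between aluminium rails 14 mm high. Flared lead-ins on the shelf widen it to 104 mm at x = -35 mm. A tray's leading end meets a hard stop at x = 159.5 mm.
- lane_right (a point): The same for the lane at analyser y = -55 mm.
- ready_lamp: Green lit lamp (26 x 16 x 14 mm) on the top edge of the front panel over the free lane, 212 mm above and 36 mm before this frame's origin. Origin: on the deck (30 mm above the bench), on the free lane's centreline, 42 mm inside the front panel; a tray fully home has its own origin here. Axes as the analyser's. Free lane: left or right.
- tray: Loose grey tray on the loading shelf, 117 x 74 x 26 mm, about 0.2 kg empty; walls 20 mm deep round three pockets in a row. Origin: underside, mid width, outer face of the handle-end wall; +x to the leading end (x = 117 mm), z up. Starts clear of the lanes, leading end towards them, within 0.2 rad of square to the analyser. Plain plastic on metal: some 3 to 8 N to push when loaded.
- tray_fin (a point): On the tray's handle: an upright blue pinch fin 12 mm thick (along tray y), from tray x = -32 to 0 mm and from 3 to 55 mm above the underside. This point: mid thickness, tray x = -26 mm, 34 mm above the underside; axes as the tray's. With the tray home the fin's outer edge is 10 mm behind the front panel's outer face, under the panel.
- tray_pocket (a point): Centre of the floor of the empty pocket, next to the handle: tray x = 21.5 mm, floor 6 mm above the tray's underside, 34 (x) x 64 (y) mm inside, 20 mm deep. Axes as the tray's.
- tray_pocket_mid (a point): Centre of the floor of the middle pocket (taken), tray x = 58.5 mm; same size and axes.
- tray_pocket_far (a point): Centre of the floor of the pocket at the leading end (taken), tray x = 95.5 mm; same size and axes.
- pack: Loose reagent pack standing on the bench left or right of the analyser, any yaw: off-white block 30 (x) x 60 (y) x 62 (z) mm, 0.08 to 0.14 kg; on top a large blue cap (25 mm across, 12 high) at y = +15 and a small yellow cap (15 across, 9 high) at y = -18.5 mm. Origin: centre of underside. In the tray packs stand 7 mm apart: finger room only at the ends, 60 mm apart along y.
- pack_bluecap (a point): Top of the loose pack's large blue cap, 74 mm above its underside.
- pack_mid: a reagent pack like the others, standing in the middle pocket, blue cap towards the tray's +y. Origin at the centre of its underside.
- pack_mid_bluecap (a point): Top of that pack's blue cap.
- pack_far: a reagent pack like the others, standing in the pocket at the leading end, blue cap towards the tray's +y. Origin at the centre of its underside.
- pack_far_bluecap (a point): Top of that pack's blue cap.
- neighbour_tray: A full tray of the same kind, already home in the other lane, loose (0.53 kg). Origin and axes as the tray's.
- buffer_bottle: Blue buffer bottle, loose, 62 mm across, 135 mm high, standing on the bench on the other side of the analyser from the loose pack. Origin at the centre of its underside.
- freezer_box: Pale card freezer box, loose, 136 x 136 x 52 mm, on the bench on the left (+y). Origin at the centre of its underside.
- tube_rack: White rack of small tubes, fixed, 110 x 200 x 69 mm, on the bench on the right (-y). Origin at the centre of its underside.
Mind the look-alikes: they are no part of the job. Leave any red look-alike of the tray alone. What is shaped like the pack but red is not meant.

How it is judged:
On the way, in this order (a step that is already met when the one before it is completed fails the run):
1. the loose pack stands in the empty pocket, blue cap on the same side as the others, and is let go (horizontal distance between pack and tray_pocket below 0.006 m and z of pack in the frame of tray_pocket below 0.005 m and angle between pack's own z axis and vertical below 0.1 rad and angle between the y axis of pack and the y axis of tray, either way round below 0.15 rad and y of pack_bluecap in the frame of tray_pocket above 0.005 m and contact force between the fingers and pack below 0.1 N), for 0.2 s.
2. the loaded tray is fully home in the lane under the green lamp (horizontal distance between tray and ready_lamp below 0.005 m and z of tray in the frame of ready_lamp below 0.005 m and angle between the x axis of tray and the x axis of ready_lamp, either way round below 0.05 rad and angle between tray's own z axis and vertical below 0.05 rad), for 0.2 s.
At the end, for the whole second after the job is handed in: Tray flat in the green-lamp lane, within 5 mm of home and 0.05 rad of the lane's direction; all three packs upright in their own pockets (6 mm, 0.1 rad; 0.15 rad in yaw), blue caps towards the tray's +y; tray and pack at rest; neighbour tray within 6 mm of its start (all of step 2 and horizontal distance between pack and tray_pocket below 0.006 m and z of pack in the frame of tray_pocket below 0.005 m and angle between each of pack, pack_mid, pack_far's own z axis and vertical below 0.1 rad and angle between the y axis of each of pack, pack_mid, pack_far and the y axis of tray, either way round below 0.15 rad and y of pack_bluecap in the frame of tray_pocket above 0.005 m and horizontal distance between pack_mid and tray_pocket_mid below 0.006 m and z of pack_mid in the frame of tray_pocket_mid below 0.005 m and y of pack_mid_bluecap in the frame of tray_pocket_mid above 0.005 m and horizontal distance between pack_far and tray_pocket_far below 0.006 m and z of pack_far in the frame of tray_pocket_far below 0.005 m and y of pack_far_bluecap in the frame of tray_pocket_far above 0.005 m and linear speed of each of tray, pack below 0.01 m/s and distance of neighbour_tray from where it was at the start of the episode below 0.006 m); the robot touches nothing.
It fails at once if the loose pack is dropped (falls free at more than 0.6 m/s) (linear speed of pack above 0.6 m/s and contact force between the fingers and pack below 0.1 N).
It fails at once if a reagent pack is tipped by more than 30 degrees (angle between any of pack, pack_mid, pack_far's own z axis and vertical above 0.52 rad).
It fails at once if the tray already loaded is moved by more than 10 mm (distance of neighbour_tray from where it was at the start of the episode above 0.01 m).
It fails at once if the buffer bottle or the freezer box is moved by more than 20 mm (distance of any of buffer_bottle, freezer_box from where it was at the start of the episode above 0.02 m).
It fails at once if the tube rack is struck with more than 10 N (contact force between the arm and tube_rack above 10 N).
It also fails if it takes over 67 s, if anything falls off the work surface, if the arm or the gripper's body presses on something with over 40 N, if the wrist force passes 120 N, or if a joint passes its speed limit or range.

## Working session

There is one attempt and no reset: what is moved stays moved. The work goes in short steps, Python scripts to look and compute and a shell command to move; the robot and the scene stay as the last step left them, time stands still between calls to the robot, and variables do not carry over. Pictures are saved under pics/ and viewed, at most 10 in all, crops included, and the job is handed in when it is done.

```bash
mkdir -p pics; ls
cat > h.py <<'E'
import numpy as np, cv2
from rig import sense, camera, regions_of, mark_of
def cam(n):
    c=camera(n); c['R']=cv2.Rodrigues(np.array(c['rvec'],float))[0]; c['t']=np.array(c['tvec'],float).ravel(); c['K']=np.array(c['K'],float); return c
def ray(c,px):
    r,col=px; d=np.array([c['k1'],0,0,0,0],float)
    u=cv2.undistortPoints(np.array([[[col,r]]],float),c['K'],d).ravel()
    return -c['R'].T@c['t'], c['R'].T@np.array([u[0],u[1],1])
def atz(c,px,z):
    o,d=ray(c,px); return o+d*(z-o[2])/d[2]
def dep(c,px):
    r,k=int(round(px[0])),int(round(px[1])); w=c['depth'][max(r-2,0):r+3,max(k-2,0):k+3]; w=w[w>0]
    o,d=ray(c,px); return o+d*np.median(w) if w.size else None
def tri(c1,p1,c2,p2):
    (o1,d1),(o2,d2)=ray(c1,p1),ray(c2,p2); A=np.stack([d1,-d2],1)
    s=np.linalg.lstsq(A,o2-o1,rcond=None)[0]; a=o1+d1*s[0]; b=o2+d2*s[1]; return (a+b)/2, np.linalg.norm(a-b)
E
python3 - <<'E'
from h import *
np.set_printoptions(precision=4,suppress=True)
print(sense())
C={n:cam(n) for n in('side','top')}
for n in C: cv2.imwrite(f'pics/{n}0.png',C[n]['color'][:,:,::-1]); print(n,-C[n]['R'].T@C[n]['t'])
P={}
for name in 'analyser_panel lane_left lane_right ready_lamp tray tray_fin tray_pocket tray_pocket_mid tray_pocket_far pack pack_bluecap pack_mid_bluecap pack_far_bluecap neighbour_tray buffer_bottle freezer_box tube_rack'.split():
    for n in C:
        m=mark_of(n,name)
        P[name,n]=m
        for x in m[:3]: print(name,n,round(x['p'],2),np.round(x['pixel'],1),'depth',dep(C[n],x['pixel']))
    if P[name,'side'] and P[name,'top']: print('   TRI',*tri(C['side'],P[name,'side'][0]['pixel'],C['top'],P[name,'top'][0]['pixel']))
E
```

```text
pics
{'time_s': 0.0, 'joints': array([ 1.11  ,  0.151 ,  1.438 ,  0.    ,  1.5538, -0.134 ]), 'dq': array([-0.0003, -0.0011,  0.0007,  0.0022, -0.0002, -0.0005]), 'joint_torque': array([ -0.0086, -71.3072, -57.0853,  -0.0008,   0.0093,   0.    ]), 'eef_pos': array([0.1845, 0.5443, 0.2307]), 'tool_rot': array([-0.0002,  0.1627,  0.9867, -0.0006]), 'wrist_force': array([-0.183 ,  0.8337, -1.1484]), 'torque': array([0.0195, 0.0162, 0.0327]), 'grasp_force': 0.0, 'opening': 0.08532339464308251}
side [ 0.4455 -0.8566  0.8913]
top [ 0.3115 -0.0384  1.2925]
analyser_panel side 0.69 [255.1 339.1] depth [0.5651 0.0032 0.0676]
analyser_panel side 0.64 [221.9 382.6] depth [0.7112 0.1505 0.0477]
analyser_panel top 0.58 [159.5 284.9] depth [0.7212 0.0424 0.0464]
   TRI [0.6343 0.0259 0.0812] 0.14558426418977363
lane_left side 0.94 [236.4 374.4] depth [0.6809 0.1098 0.0297]
lane_left side 0.56 [249.4 308.4] depth [0.4863 0.0288 0.0718]
lane_left side 0.29 [254.7 341.5] depth [0.5715 0.0033 0.0684]
lane_left top 0.63 [174.5 267.3] depth [0.6902 0.0858 0.0306]
lane_left top 0.28 [171.3 311.5] depth [
[... 3727 characters left out ...]
14237158235258745
buffer_bottle side 0.89 [205.2 310.5] depth [0.5099 0.2842 0.0235]
buffer_bottle top 0.93 [253.4 173.2] depth [0.4968 0.2926 0.088 ]
   TRI [ 0.5112  0.3173 -0.0018] 0.00111124674930299
freezer_box side 0.7 [256.3 354.2] depth [0.6052 0.0021 0.0604]
freezer_box side 0.58 [222.7 384.3] depth [0.7165 0.1504 0.0444]
freezer_box side 0.56 [191.  354.9] depth [0.6566 0.3279 0.0359]
freezer_box top 0.93 [189.8 139.8] depth [0.6558 0.3861 0.0532]
   TRI [ 0.7487  0.5482 -0.4492] 0.0905992038306457
tube_rack side 0.87 [432.3 416.2] depth [ 0.6521 -0.483   0.0588]
tube_rack top 0.67 [182.6 484.2] depth [ 0.6506 -0.424   0.0582]
   TRI [ 0.6717 -0.4481 -0.019 ] 0.00036904329265147087
```

View pics/top0.png

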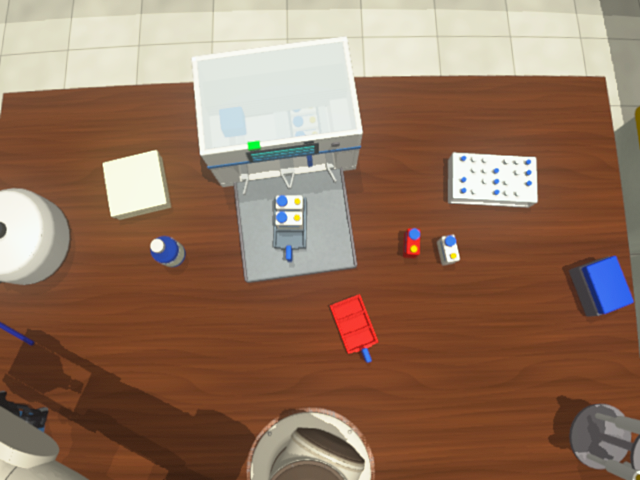

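View pics/side0.png

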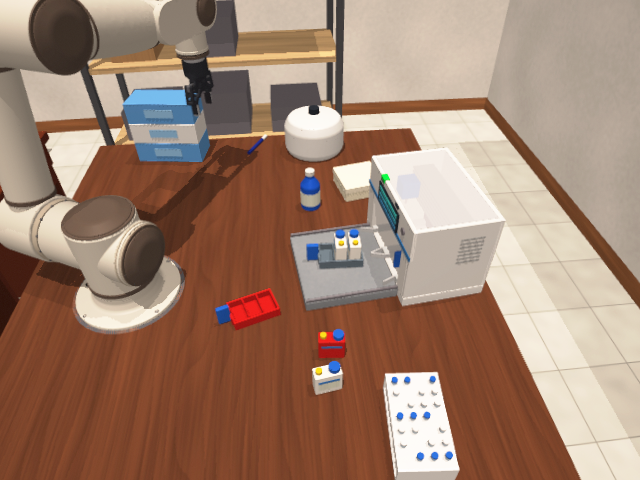

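Top view: the white pack is at (row 249, col 449) with its blue cap away from the robot, and the red decoy is beside it at col 413. The tray is at (220, 289) with its fin at (254, 289) towards the robot. The green lamp at (146, 253) is over the left lane, so left is free. I'll measure precisely with colour blobs and cloud fits.

```bash
cat > m.py <<'E'
from h import *
np.set_printoptions(precision=4,suppress=True)
def blobs(c,lo,hi,roi,mn=12):
    r0,r1,c0,c1=roi; h=cv2.cvtColor(c['color'],cv2.COLOR_RGB2HSV)[r0:r1,c0:c1]
    m=cv2.inRange(h,lo,hi); n,l,s,ce=cv2.connectedComponentsWithStats(m)
    return [((ce[i][1]+r0,ce[i][0]+c0),s[i][4]) for i in range(1,n) if s[i][4]>=mn]
BL=((100,140,60),(125,255,255)); YE=((20,140,120),(35,255,255)); GR=((45,140,120),(80,255,255))
def cloud(c,roi):
    r0,r1,c0,c1=roi; R,Cc=np.mgrid[r0:r1,c0:c1]; d=c['depth'][r0:r1,c0:c1]
    u=cv2.undistortPoints(np.stack([Cc.ravel(),R.ravel()],1).astype(float)[:,None],c['K'],np.array([c['k1'],0,0,0,0],float))[:,0]
    p=np.c_[u,np.ones(len(u))]*d.ravel()[:,None]; return ((p-c['t'])@c['R']).reshape(*d.shape,3)
E
python3 - <<'E'
from m import *
t=cam('top'); s=cam('side')
for nm,col,z in(('blue',BL,.074),('yellow',YE,.071)):
    for cn,c,rois in(('top',t,[(180,275,265,315),(225,275,395,470)]),('side',s,[(220,275,295,370),(320,400,305,350)])):
        for roi in rois:
            for p,a in blobs(c,*col,roi): print(nm,cn,np.round(p,1),a,'dep',dep(c,p))
for p,a in blobs(t,*GR,(130,160,230,280)): print('lamp',p,a,dep(t,p))
for p,a in blobs(s,*GR,(165,190,370,400)): print('lampS',p,a,dep(s,p))
P=cloud(t,(160,300,225,370)).reshape(-1,3)
q=P[(abs(P[:,2]-.033)<.014)]
r=cv2.minAreaRect(q[:,:2].astype(np.float32)); print('shelf',len(q),r)
h,e=np.histogram(P[:,2],bins=np.arange(0,.14,.004)); print(dict(zip(np.round(e,3),h)))
q=P[abs(P[:,2]-.056)<.006]; q=q[q[:,0]<.66]; print('tray rim',len(q),cv2.minAreaRect(q[:,:2].astype(np.float32)))
P=cloud(t,(230,275,430,470)).reshape(-1,3); q=P[abs(P[:,2]-.063)<.006]; print('pack top',len(q),cv2.minAreaRect(q[:,:2].astype(np.float32)),q.mean(0))
E
```

```text
blue top [200.5 281.8] 78 dep [0.6058 0.0462 0.1101]
blue top [216.7 281.4] 79 dep [0.5692 0.0476 0.1101]
blue top [252.9 288.5] 83 dep [0.4922 0.0346 0.084 ]
blue top [233.7 413.9] 77 dep [ 0.5303 -0.2482  0.0737]
blue top [240.7 449.9] 81 dep [ 0.5121 -0.3291  0.0747]
blue side [232.9 353.6] 56 dep [0.6073 0.0392 0.1098]
blue side [233.4 339.8] 62 dep [0.5709 0.0415 0.1093]
blue side [251.3 312.1] 172 dep [0.496  0.0284 0.0643]
blue side [334.3 338.2] 91 dep [ 0.5317 -0.2543  0.0742]
blue side [347. 334.] 15 dep [ 0.5216 -0.264   0.0417]
blue side [366.6 333.9] 111 dep [ 0.5129 -0.3354  0.0751]
yellow top [200.9 296.9] 22 dep [0.6046 0.0129 0.1073]
yellow top [217.2 296.5] 25 dep [0.568  0.0145 0.1063]
yellow top [248.5 413.2] 36 dep [ 0.4971 -0.2455  0.0709]
yellow top [255.3 453. ] 24 dep [ 0.4789 -0.3346  0.0724]
yellow side [242.7 341. ] 22 dep [0.5702 0.0103 0.1045]
yellow side [242. 355.] 21 dep [0.6065 0.0086 0.1052]
yellow side [334.8 322.7] 35 dep [ 0.4978 -0.2498  0.0706]
yellow side [371.  318.5] 38 dep [ 0.4806 -0.3393  0.0696]
lamp (np.float64(145.22340425531914), np.f
[... 964 characters left out ...]
64(83), np.float64(0.084): np.int64(74), np.float64(0.088): np.int64(41), np.float64(0.092): np.int64(144), np.float64(0.096): np.int64(258), np.float64(0.1): np.int64(87), np.float64(0.104): np.int64(101), np.float64(0.108): np.int64(138), np.float64(0.112): np.int64(37), np.float64(0.116): np.int64(6), np.float64(0.12): np.int64(10), np.float64(0.124): np.int64(3), np.float64(0.128): np.int64(8), np.float64(0.132): np.int64(1)}
tray rim 338 ((0.5859395265579224, 0.04124227166175842), (0.20181052386760712, 0.1181822270154953), 26.03925323486328)
pack top 212 ((0.49788403511047363, -0.33191025257110596), (0.05865111202001572, 0.03135313093662262), 9.601866722106934) [ 0.4924 -0.3303  0.062 ]
```

Run:
```python
from m import *
t=cam('top'); s=cam('side')
def fit(a,b):
    for _ in range(6):
        k=np.polyfit(a,b,1); r=abs(b-np.polyval(k,a)); g=r<max(2*np.median(r),.001); a,b=a[g],b[g]
    return k,len(a),np.std(b-np.polyval(k,a))
P=cloud(t,(160,300,225,370)).reshape(-1,3); q=P[(P[:,2]>.02)&(P[:,2]<.05)&(P[:,0]<.68)&(P[:,0]>.3)]
B=np.arange(-.1,.16,.005); A=[(y+.0025,q[(q[:,1]>y)&(q[:,1]<y+.005),0]) for y in B]; a=np.array([(y,np.sort(v)[1]) for y,v in A if len(v)>5])
print('front x=k*y+c',fit(a[:,0],a[:,1]))
for f,nm in((0,'ymin'),(1,'ymax')):
    A=[(x+.0025,np.sort(q[(q[:,0]>x)&(q[:,0]<x+.005),1])) for x in np.arange(.46,.65,.005)]
    a=np.array([(x,v[1] if f==0 else v[-2]) for x,v in A if len(v)>5]); print(nm,'y=k*x+c',fit(a[:,0],a[:,1]))
# machine roof/panel: top view high points
P=cloud(t,(30,190,180,375)).reshape(-1,3); q=P[P[:,2]>.2]
A=[(y+.0025,np.sort(q[(q[:,1]>y)&(q[:,1]<y+.005),0])) for y in np.arange(-.12,.2,.005)]; a=np.array([(y,v[1]) for y,v in A if len(v)>5]); print('panel front',fit(a[:,0],a[:,1]))
for n,c,r in(('t',t,(120,300,225,370)),('s',s,(215,310,285,420))):
  a,b,e,d=r; cv2.imwrite(f'pics/{n}1.png',cv2.resize(c['color'][a:b,e:d,::-1],None,fx=5 if n=='s' else 3.3,fy=5 if n=='s' else 3.3,interpolation=cv2.INTER_CUBIC))
```

```text
front x=k*y+c (array([-0.11  ,  0.4517]), 38, np.float64(0.0004508743132659443))
ymin y=k*x+c (array([ 0.111 , -0.1688]), 28, np.float64(0.0005485012906158621))
ymax y=k*x+c (array([0.1116, 0.0895]), 26, np.float64(0.00046172129526894385))
panel front (array([-0.0819,  0.6878]), 37, np.float64(0.0007470169497950308))
```

View pics/t1.png

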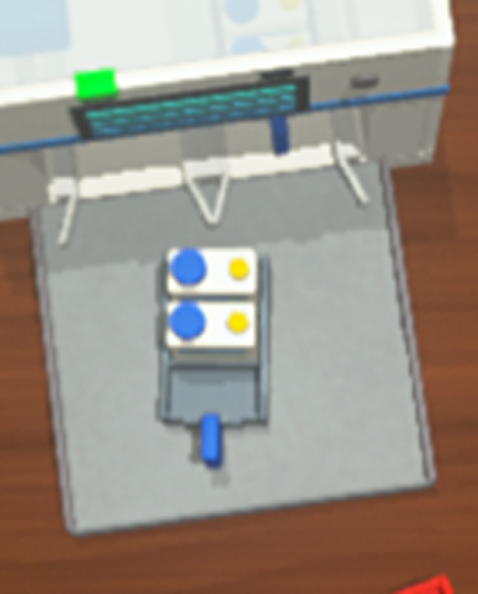

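Crop: the left lane under the lamp is empty (flared rails at about (210, 65) in the crop). The right lane holds the neighbour tray, with its fin at (135, 280). The empty pocket is at (390, 213) in the crop, next to the fin. The numbers agree with the given sizes:
- Analyser yaw is 6.3°, with its origin at about (.688, .037).
- Tray yaw is −2.1°, with its pocket at (.5317, .0342).
- The pack is at (.4975, −.332), with its +y axis at 9.4°.

```bash
cat > g.py <<'E'
import sys, numpy as np
from scipy.spatial.transform import Rotation as Ro
from rig import sense
# usage: g.py x y z  yaw_of_tool_y(deg) tilt(deg: tool z leans forward, about tool y)
x,y,z,yaw,tilt=map(float,sys.argv[1:6])
s=sense(); q=s['tool_rot']; R=Ro.from_quat([q[1],q[2],q[3],q[0]])
a=np.radians(yaw); ty=np.array([np.cos(a),np.sin(a),0]); f=np.array([np.sin(a),-np.cos(a),0]); b=np.radians(tilt)
tz=f*np.sin(b)+np.array([0,0,-1])*np.cos(b); T=Ro.from_matrix(np.c_[np.cross(ty,tz),ty,tz])
d=R.inv().apply(np.array([x,y,z])-s['eef_pos']); w=(R.inv()*T).as_rotvec()
print('dp',np.round(d/.15,3),'twist',np.round(w/np.pi,4),'mm',np.round(d*1e3,1),'deg',np.round(np.degrees(w),1),'t',round(s['time_s'],2),'eef',np.round(s['eef_pos'],4),'F',np.round(s['wrist_force'],1),'op',round(s['opening'],4),'gf',s['grasp_force'],'q',np.round(s['joints'],2))
E
python3 g.py .4975 -.3317 .15 9.4 0
```

```text
dp [-3.851 -4.863  0.542] twist [-1.000e-04  0.000e+00  3.438e-01] mm [-577.7 -729.4   81.3] deg [-0.   0.  61.9] t 2.0 eef [0.1846 0.5445 0.2312] F [-0.3  1.1  0.1] op 0.0851 gf 0.0 q [ 1.11  0.15  1.44  0.    1.55 -0.13]
```

```bash
python3 -m creep '{"dp":[[-0.79,-1,0],[-0.79,-1,0],[-0.79,-1,0],[-0.79,-1,0],[-0.79,-1,0]],"twist":[[0,0,0],[0,0,0],[0,0,0],[0,0,0],[0,0,0]],"claw":[0,0,0,0,0]}'; python3 g.py .4975 -.3317 .15 9.4 0
python3 -m creep '{"dp":[[-0.79,-1,0],[-0.79,-1,0],[-0.79,-1,0],[-0.79,-1,0],[-0.79,-1,0]],"twist":[[0,0,0],[0,0,0],[0,0,0],[0,0,0],[0,0,0]],"claw":[0,0,0,0,0]}'; python3 g.py .4975 -.3317 .15 9.4 0
```

```text
time_s: 2.42
eef_pos: [0.2491, 0.3616, 0.2314]
tool_rot: [0.0, 0.163, 0.987, -0.0]
wrist_force: [-1.7, -0.8, 1.1]
opening: 0.0855
grasp_force: 0.0
dp [-3.054 -3.844  0.545] twist [1.000e-04 2.000e-04 3.436e-01] mm [-458.1 -576.6   81.8] deg [ 0.   0.  61.8] t 2.42 eef [0.2491 0.3616 0.2314] F [-1.7 -0.8  1.1] op 0.0855 gf 0.0 q [ 0.79 -0.14  1.73 -0.    1.55 -0.45]
time_s: 2.83
eef_pos: [0.3131, 0.1816, 0.2316]
tool_rot: [0.001, 0.163, 0.987, -0.0]
wrist_force: [0.9, 1.2, 0.8]
opening: 0.0856
grasp_force: 0.0
dp [-2.265 -2.844  0.546] twist [2.000e-04 3.000e-04 3.435e-01] mm [-339.7 -426.6   82. ] deg [ 0.   0.1 61.8] t 2.83 eef [0.3131 0.1816 0.2316] F [0.9 1.2 0.8] op 0.0856 gf 0.0 q [ 0.31 -0.31  1.86 -0.    1.59 -0.93]
```

```bash
python3 -m creep '{"dp":[[-0.755,-0.948,0],[-0.755,-0.948,0],[-0.755,-0.948,0],[-0.755,-0.948,0],[-0.755,-0.948,0]],"twist":[[0,0,0.17],[0,0,0.17],[0,0,0.17],[0,0,0.17],[0,0,0.17]],"claw":[0,0,0,0,0]}'; python3 g.py .4975 -.3317 .15 9.4 0
```

```text
time_s: 3.25
eef_pos: [0.3749, 0.0098, 0.2314]
tool_rot: [0.0, 0.422, 0.907, -0.0]
wrist_force: [0.1, 1.1, -0.3]
opening: 0.0851
grasp_force: 0.0
dp [-2.267 -0.842  0.546] twist [0.     0.0004 0.1707] mm [-340.  -126.3   81.9] deg [ 0.   0.1 30.7] t 3.25 eef [0.3749 0.0098 0.2314] F [ 0.1  1.1 -0.3] op 0.0851 gf 0.0 q [-0.18 -0.28  1.84 -0.    1.58 -0.88]
```

```bash
python3 -m creep '{"dp":[[-1,-0.4,0],[-1,-0.4,0],[-1,-0.4,0],[-1,-0.4,0],[-1,-0.4,0]],"twist":[[0,0,0.17],[0,0,0.17],[0,0,0.17],[0,0,0.17],[0,0,0.17]],"claw":[0,0,0,0,0]}'; python3 g.py .4975 -.3317 .15 9.4 0
```

```text
time_s: 3.67
eef_pos: [0.4276, -0.1447, 0.2307]
tool_rot: [0.0, 0.647, 0.763, -0.001]
wrist_force: [-0.4, 0.3, -0.6]
opening: 0.0854
grasp_force: 0.0
dp [-1.306  0.257  0.539] twist [-0.0003  0.0003 -0.0001] mm [-195.9   38.5   80.8] deg [-0.1  0.  -0. ] t 3.67 eef [ 0.4276 -0.1447  0.2307] F [-0.4  0.3 -0.6] op 0.0854 gf 0.0 q [-0.5  -0.11  1.7  -0.    1.55 -0.66]
```

```bash
python3 -m creep '{"dp":[[-1,0.2,0],[-1,0.2,0],[-1,0.2,0.3],[-1,0.2,0.4],[-1,0.2,0.4]],"twist":[[0,0,0],[0,0,0],[0,0,0],[0,0,0],[0,0,0]],"claw":[0,0,0,0,0]}' >/dev/null; python3 -m creep '{"dp":[[-0.306,0.057,0],[-0.306,0.057,0.139],[-0.306,0.057,0.139]],"twist":[[0,0,0],[0,0,0],[0,0,0]],"claw":[0,0,0]}'>/dev/null; python3 g.py .4975 -.3317 .028 9.4 0
python3 - <<'E'
from m import *
t=cam('top'); s=cam('side')
for n,c,r in(('t',t,(200,290,400,500)),('s',s,(290,420,260,400))):
  a,b,e,d=r; cv2.imwrite(f'pics/{n}2.png',cv2.resize(c['color'][a:b,e:d,::-1],None,fx=4,fy=4,interpolation=cv2.INTER_CUBIC))
a=cv2.imread('pics/t2.png'); b=cv2.imread('pics/s2.png'); a=cv2.copyMakeBorder(a,0,b.shape[0]-a.shape[0],0,0,0); 
o=np.hstack([a,b]); o=cv2.resize(o,None,fx=.8,fy=.8); print(o.shape); cv2.imwrite('pics/p2.png',o)
E
```

```text
dp [-0.036 -0.009  0.794] twist [-0.0009 -0.001   0.0033] mm [ -5.4  -1.3 119.1] deg [-0.2 -0.2  0.6] t 4.33 eef [ 0.4982 -0.3264  0.1471] F [ 0.3  1.4 -0.9] op 0.0853 gf 0.0 q [-0.71  0.24  1.51 -0.    1.4  -0.88]
(416, 768, 3)
```

View pics/p2.png

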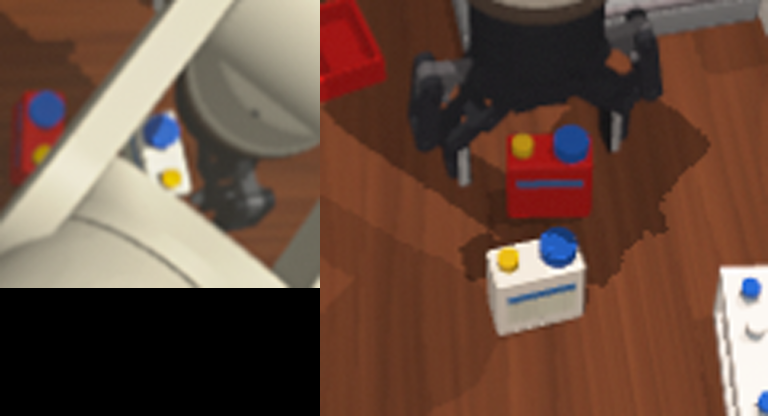

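The crop shows the white pack unobstructed, with the open gripper above it and its fingers at (185, 460) and (150, 615). I'll check where the TCP should project before going down.

```bash
python3 g.py .4975 -.3317 .028 9.4 0
python3 - <<'E'
from m import *
s=cam('side'); e=sense()['eef_pos']
for P in [e,e+[.048,.008,0],e-[.048,.008,0],[.4975,-.3317,0]]:
    p=cv2.projectPoints(np.array([P],float),s['rvec'],s['tvec'],s['K'],np.array([s['k1'],0,0,0,0],float))[0].ravel()
    print(P,(p[::-1]-[290,260])*3.2+[0,0],'-> crop row,col(+320)')
E
```

```text
dp [-0.043 -0.013  0.815] twist [-0.0003 -0.0004  0.0037] mm [ -6.5  -2.  122.3] deg [-0.1 -0.1  0.7] t 4.43 eef [ 0.4985 -0.3251  0.1503] F [-0.1 -0.2  0.9] op 0.0854 gf 0.0 q [-0.71  0.23  1.51  0.    1.41 -0.88]
[ 0.4988 -0.325   0.1512] [163.3096 212.9214] -> crop row,col(+320)
[ 0.5468 -0.317   0.1512] [146.3728 288.665 ] -> crop row,col(+320)
[ 0.4508 -0.333   0.1512] [180.4832 135.6956] -> crop row,col(+320)
[0.4975, -0.3317, 0] [303.5189 212.278 ] -> crop row,col(+320)
```

```bash
python3 -m creep '{"dp":[[-0.043,-0.013,0.1],[-0.043,-0.013,0.3],[-0.043,-0.013,0.5],[-0.043,-0.013,0.6],[-0.043,-0.013,0.6]],"twist":[[0,0,0.004],[0,0,0.004],[0,0,0.004],[0,0,0.004],[0,0,0.004]],"claw":[0,0,0,0,0]}' >/dev/null; python3 g.py .4975 -.3317 .028 9.4 0
```

```text
dp [-0.008  0.002  0.204] twist [-0.0007 -0.0009 -0.    ] mm [-1.2  0.4 30.5] deg [-0.1 -0.2 -0. ] t 4.9 eef [ 0.497  -0.3307  0.0585] F [ 1.  -0.3 -0.7] op 0.0852 gf 0.0 q [-0.72  0.31  1.6  -0.    1.23 -0.88]
```

```bash
python3 -m creep '{"dp":[[-0.005,0,0.1],[-0.005,0,0.21],[-0.005,0,0.21],[-0.005,0,0.21]],"twist":[[0,0,0],[0,0,0],[0,0,0],[0,0,0]],"claw":[0,0,0,0.2]}' >/dev/null; python3 g.py .4975 -.3317 .028 9.4 0;  python3 -m creep '{"dp":[[0,0,0],[0,0,0],[0,0,0],[0,0,0],[0,0,0]],"twist":[[0,0,0],[0,0,0],[0,0,0],[0,0,0],[0,0,0]],"claw":[0.4,0.6,0.8,1,1]}'
```

```text
dp [ 0.009 -0.005  0.018] twist [ 0.0002  0.0002 -0.0001] mm [ 1.4 -0.8  2.6] deg [ 0.  0. -0.] t 5.23 eef [ 0.4985 -0.3329  0.0306] F [ 0.2 -1.1  1. ] op 0.0749 gf 0.0 q [-0.72  0.34  1.62 -0.    1.17 -0.88]
time_s: 5.65
eef_pos: [0.499, -0.3337, 0.0314]
tool_rot: [0.001, 0.647, 0.762, -0.0]
wrist_force: [-0.5, 2.6, 9.1]
opening: 0.0589
grasp_force: 65.3
```

```bash
python3 -m creep '{"dp":[[0,0,-0.1],[0,0,-0.3],[0,0,-0.6],[0,0,-0.9],[0,0,-1]],"twist":[[0,0,0],[0,0,0],[0,0,0],[0,0,0],[0,0,0]],"claw":[1,1,1,1,1]}';python3 -m creep '{"dp":[[0,0,-0.2],[0,0,-0.2]],"twist":[[0,0,0],[0,0,0]],"claw":[1,1]}'>/dev/null; python3 g.py .5317 .0342 .2 87.85 0
```

```text
time_s: 6.07
eef_pos: [0.499, -0.3337, 0.1857]
tool_rot: [0.003, 0.647, 0.762, -0.0]
wrist_force: [0.6, -0.7, -0.9]
opening: 0.0591
grasp_force: 65.0
dp [2.388 0.611 0.097] twist [-0.      0.0033 -0.436 ] mm [358.2  91.7  14.6] deg [ -0.    0.6 -78.5] t 6.23 eef [ 0.4994 -0.334   0.2167] F [ 1.6 -1.5 -1.3] op 0.0591 gf 65.048907995224 q [-0.72  0.2   1.41 -0.    1.52 -0.88]
```

```bash
python3 -m creep '{"dp":[[0.2,0.05,0],[0.45,0.11,0],[0.7,0.17,0],[0.9,0.22,0],[0.9,0.22,0]],"twist":[[0,0,-0.04],[0,0,-0.08],[0,0,-0.11],[0,0,-0.15],[0,0,-0.18]],"claw":[1,1,1,1,1]}'>/dev/null; python3 g.py .5317 .0342 .2 87.85 0
```

```text
dp [1.003 1.117 0.07 ] twist [ 0.0004  0.0004 -0.2529] mm [150.4 167.6  10.6] deg [  0.1   0.1 -45.5] t 6.65 eef [ 0.509  -0.1898  0.2104] F [ 0.3  0.7 -1. ] op 0.059 gf 64.98092293739319 q [-0.5   0.09  1.55  0.    1.5  -1.24]
```

```bash
python3 -m creep '{"dp":[[0.25,0.28,0],[0.5,0.55,0],[0.7,0.8,0],[0.85,0.95,0],[0.85,0.95,0]],"twist":[[0,0,-0.04],[0,0,-0.08],[0,0,-0.11],[0,0,-0.15],[0,0,-0.19]],"claw":[1,1,1,1,1]}'>/dev/null; python3 -m creep '{"dp":[[0,0,0],[0,0,0]],"twist":[[0,0,-0.03],[0,0,-0.06]],"claw":[1,1]}'>/dev/null; python3 g.py .5317 .0342 .2 87.85 0
```

```text
dp [0.002 0.246 0.066] twist [-0.      0.0004 -0.004 ] mm [ 0.3 37.  10. ] deg [-0.   0.1 -0.7] t 7.23 eef [ 0.5301 -0.0027  0.21  ] F [-0.  -0.5 -1.5] op 0.0589 gf 65.20583868026733 q [-0.15  0.06  1.58 -0.    1.5  -1.67]
```

Move over the pocket, then measure the held pack's offset from the TCP by its caps in both views.

```bash
python3 -m creep '{"dp":[[0.002,0.15,0],[0.002,0.246,0],[0.002,0.246,0],[0.002,0.246,0]],"twist":[[0,0,-0.004],[0,0,-0.004],[0,0,-0.004],[0,0,-0.004]],"claw":[1,1,1,1]}'>/dev/null; python3 g.py .5317 .0342 .2 87.85 0
python3 - <<'E'
from m import *
t=cam('top'); s=cam('side'); print(sense()['eef_pos'])
for nm,col in(('blue',BL),('yellow',YE)):
    for cn,c,roi in(('top',t,(150,300,240,340)),('side',s,(120,290,270,400))):
        for p,a in blobs(c,*col,roi,8): print(nm,cn,np.round(p,1),a,'dep',dep(c,p))
a=s['color'][120:290,250:420,::-1]; b=t['color'][150:320,210:380,::-1]
cv2.imwrite('pics/p3.png',cv2.resize(np.hstack([a,b]),None,fx=2.3,fy=2.3,interpolation=cv2.INTER_CUBIC))
P=cloud(s,(150,290,290,370)).reshape(-1,3)
q=P[(P[:,2]>.165)&(P[:,2]<.26)&(abs(P[:,0]-.5317)<.012)&(P[:,1]<.01)&(P[:,1]>-.02)]; print('near',len(q))
E
```

```text
dp [0.002 0.009 0.065] twist [-0.0001  0.0003 -0.0021] mm [0.3 1.4 9.7] deg [-0.   0.1 -0.4] t 7.57 eef [0.532  0.0328 0.2097] F [ 0.2 -0.2 -1. ] op 0.059 gf 65.2940583229065 q [-0.08  0.07  1.57 -0.    1.5  -1.61]
[0.532  0.0319 0.2094]
blue top [252.3 288.1] 66 dep [0.4935 0.0355 0.0847]
blue side [185.4 309.9] 273 dep [0.5103 0.2922 0.0931]
blue side [190.  373.8] 13 dep [0.6765 0.1474 0.1658]
blue side [212.7 386.5] 90 dep [0.6863 0.0272 0.1804]
blue side [207.9 310.7] 46 dep [0.5104 0.2874 0.0104]
blue side [232.9 353.6] 57 dep [0.6072 0.0388 0.1104]
blue side [233.4 339.8] 62 dep [0.5706 0.0397 0.1109]
blue side [237.  397.5] 12 dep [ 0.6981 -0.0528  0.1677]
blue side [251.3 312.1] 174 dep [0.4961 0.0293 0.0638]
blue side [259.1 396.7] 79 dep [ 0.7135 -0.0226  0.0631]
yellow side [242.7 341. ] 22 dep [0.5702 0.0104 0.1044]
yellow side [242. 355.] 21 dep [0.6064 0.008  0.1057]
near 192
```

View pics/p3.png

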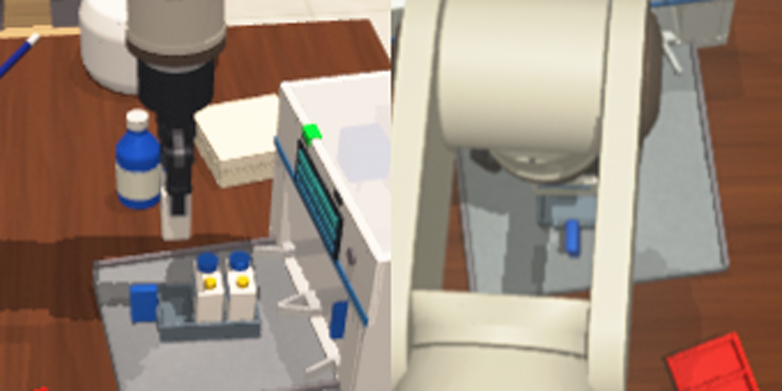

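The side crop shows the pack held upright under the gripper (white face at rows 190–240, cols 162–190) in front of the empty pocket (cols 160–190, row ~300). I'll measure the face edges and the tray reference in that same view.

Run:
```python
from m import *
s=cam('side'); e=sense()['eef_pos']; print(e, sense()['time_s'])
g=s['color'].astype(float).min(2)
def aty(px,y):
    o,d=ray(s,px); return o+d*(y-o[1])/d[1]
def edges(r,c0,c1,th):
    p=g[r,c0:c1]; i=np.where(p>th)[0]
    if len(i)<4: return None
    a,b=i[0],i[-1]; L=c0+a-(p[a]-th)/(p[a]-p[a-1]) if a>0 else c0
    Rr=c0+b+(p[b]-th)/(p[b]-p[b+1]) if b+1<len(p) else c1; return L,Rr
for r in range(200,228):
    E=edges(r,312,345,110)
    if E: A,B=aty((r,E[0]),e[1]-.03),aty((r,E[1]),e[1]-.03); print(r,np.round(E,1),A,B,'mid',(A+B)[0]/2,'w',(B-A)[0])
print('mid/far pack faces')
for r in range(245,258,2): 
    for c0,c1 in((333,349),(347,362)):
        E=edges(r,c0,c1,110)
        if E: A,B=aty((r,E[0]),.003),aty((r,E[1]),.003); print(r,np.round(E,1),A[0],B[0],A[2],'mid',(A+B)[0]/2,'w',(B-A)[0])
print(g[250,325:370].astype(int)); print(g[264,312:368].astype(int)); print(g[267,312:368].astype(int))
```

```text
[0.532  0.0318 0.2093] 7.7167
200 [312.  321.1] [0.4978 0.0018 0.2533] [0.5191 0.0018 0.2516] mid 0.5084803425079677 w 0.021283266015991564
201 [312.  321.3] [0.4978 0.0018 0.2503] [0.5196 0.0018 0.2486] mid 0.5086794287937872 w 0.021811891017600726
202 [312.  321.4] [0.4977 0.0018 0.2474] [0.52   0.0018 0.2457] mid 0.5088384729433739 w 0.022260918395382134
203 [312. 322.] [0.4976 0.0018 0.2445] [0.5214 0.0018 0.2426] mid 0.5095033614729874 w 0.023722123999876277
204 [312.  322.5] [0.4976 0.0018 0.2416] [0.5224 0.0018 0.2396] mid 0.5099633294090098 w 0.02477398072368786
205 [312.  322.7] [0.4975 0.0018 0.2386] [0.523  0.0018 0.2366] mid 0.5102520037684063 w 0.02548374546261839
206 [312.  332.1] [0.4974 0.0018 0.2357] [0.5454 0.0018 0.2318] mid 0.521419295154006 w 0.04795124230644321
207 [319.6 332.1] [0.5155 0.0018 0.2312] [0.5454 0.0018 0.2288] mid 0.5304801133136655 w 0.029886005872300503
208 [319.6 332.1] [0.5155 0.0018 0.2283] [0.5454 0.0018 0.2258] mid 0.5304483000324203 w 0.029977145024495444
209 [319.6 332.1] [0.5155 0.0018 0.2252] [0.5455 0.0018 0.2228] mid 0.5304741531844215
[... 3187 characters left out ...]
94511655342674 mid 0.6051561596846982 w 0.0351472411706476
[ 81  81  82  81  82  70  66  61  74 103 124 155 165 165 164 164 164 165
 163 164 163 157 129 117 119 150 164 165 165 164 164 164 164 163 163 160
 143 127 139 147 147 146 148 147 145]
[150 151 150 151 149 150 132  97  78  77  76  78  76  77  76  77  77  77
  76  76  76  76  77  76  76  77  76  76  76  77  76  75  76  76  75  77
  76  77  76  77  75  76  75  76  75  76  76  76  75  76  78 139 162 166
 166 161]
[150 149 149 150 151 149 150 114  82  78  78  78  77  77  73  74  77  78
  78  77  78  78  78  82  89  92  94  92 102 103 102 102 102 100 109 109
 108 108 111 122 125 123 125 125 134 137 141 141 141 142 147 163 166 164
 164 166]
```

```bash
python3 - <<'E'
from m import *
s=cam('side')
def aty(px,y):
    o,d=ray(s,px); return o+d*(y-o[1])/d[1]
for r in (262,264,266):
  p=s['color'].astype(float).min(2)[r]; c=np.arange(314,368); L=next(k+(p[k]-113)/(p[k]-p[k+1]) for k in c if p[k]>113>=p[k+1]); R=next(k+(113-p[k])/(p[k+1]-p[k]) for k in c[::-1] if p[k]<=113<p[k+1])
  A,B=aty((r,L),-.0025),aty((r,R),-.0025); print(r,L,R,A,B,B[0]-A[0],'pocket x',A[0]+.0215+.037*.0375)
E
python3 g.py .5317 .0344 .14 87.85 0
```

```text
262 317.72093023255815 362.66037735849056 [ 0.5081 -0.0025  0.0535] [ 0.6281 -0.0025  0.0416] 0.11997008062561121 pocket x 0.5309762556774655
264 318.54285714285714 362.57377049180326 [ 0.5102 -0.0025  0.0459] [ 0.6282 -0.0025  0.0341] 0.11806159866241928 pocket x 0.5330472385090317
266 318.8809523809524 362.3030303030303 [ 0.511  -0.0025  0.0384] [ 0.6279 -0.0025  0.0266] 0.11692067034795961 pocket x 0.5338498584753746
dp [0.003 0.018 0.461] twist [-0.0001  0.0001 -0.0027] mm [ 0.4  2.7 69.2] deg [-0.   0.  -0.5] t 7.77 eef [0.532  0.0317 0.2092] F [-0.1  0.1 -0.4] op 0.0593 gf 65.29391527175903 q [-0.08  0.07  1.57 -0.    1.5  -1.61]
```

```bash
python3 -m creep '{"dp":[[-0.005,0.018,0.1],[-0.005,0.018,0.3],[-0.005,0.018,0.5],[-0.005,0.018,0.65],[-0.005,0.018,0.65]],"twist":[[0,0,-0.0027],[0,0,-0.0027],[0,0,-0.0027],[0,0,-0.0027],[0,0,-0.0027]],"claw":[1,1,1,1,1]}'>/dev/null;  python3 -m creep '{"dp":[[0,0,0],[0,0,0]],"twist":[[0,0,0],[0,0,0]],"claw":[1,1]}'>/dev/null; python3 g.py .5328 .0343 .0674 87.85 0
```

```text
dp [ 0.006 -0.002  0.305] twist [-0.0001  0.0006  0.0001] mm [ 0.9 -0.3 45.7] deg [-0.   0.1  0. ] t 8.35 eef [0.5336 0.0346 0.1131] F [-0.2  1.  -1.7] op 0.0592 gf 65.20224809646606 q [-0.08  0.14  1.7  -0.    1.31 -1.61]
```

```bash
python3 -m creep '{"dp":[[0.005,0,0.04],[0.005,0,0.08],[0.005,0,0.12],[0.005,0,0.12]],"twist":[[0,0,0],[0,0,0],[0,0,0],[0,0,0]],"claw":[1,1,1,1]}'>/dev/null; python3 g.py .5328 .0343 .0674 87.85 0
python3 - <<'E'
from m import *
s=cam('side'); t=cam('top')
a=s['color'][190:290,280:380,::-1]; b=t['color'][190:290,250:350,::-1]
cv2.imwrite('pics/p4.png',cv2.resize(np.hstack([a,b]),None,fx=4,fy=4,interpolation=cv2.INTER_CUBIC))
E
```

```text
dp [-0.008 -0.004  0.166] twist [-0.     -0.0004  0.0002] mm [-1.2 -0.7 25. ] deg [-0.  -0.1  0. ] t 8.68 eef [0.5316 0.035  0.0924] F [-0.8 -0.7 -2.7] op 0.0589 gf 65.20540237426758 q [-0.08  0.15  1.72 -0.    1.27 -1.61]
```

View pics/p4.png

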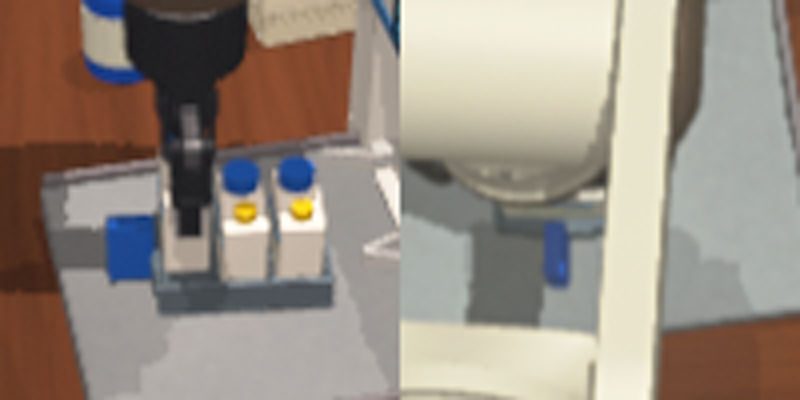

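In the side crop the held pack (cols 165–210) sits centred between the handle wall (col 153) and the middle pack (col 222), and is about to enter. I'll lower gently.

```bash
python3 -m creep '{"dp":[[-0.004,-0.002,0.03],[-0.004,-0.002,0.06],[-0.004,-0.002,0.09],[-0.004,-0.002,0.09]],"twist":[[0,0,0],[0,0,0],[0,0,0],[0,0,0]],"claw":[1,1,1,1]}'>/dev/null; python3 g.py .5322 .0343 .0674 87.85 0
```

```text
dp [ 0.    -0.002  0.076] twist [-0.     -0.0005  0.0002] mm [ 0.  -0.4 11.4] deg [-0.  -0.1  0. ] t 9.12 eef [0.5322 0.0347 0.0788] F [-0.1 -0.3 -2.6] op 0.0589 gf 65.20363926887512 q [-0.08  0.17  1.74 -0.    1.24 -1.61]
```

Inside the rim (bottom ≈ .047) with no contact force. I'll continue.

```bash
python3 -m creep '{"dp":[[0,-0.002,0.025],[0,-0.002,0.05],[0,-0.002,0.06],[0,-0.002,0.06]],"twist":[[0,0,0],[0,0,0],[0,0,0],[0,0,0]],"claw":[1,1,1,1]}'>/dev/null; python3 g.py .5322 .0343 .0674 87.85 0;  python3 -m creep '{"dp":[[0,0,0.008],[0,0,0.014],[0,0,0.014]],"twist":[[0,0,0],[0,0,0],[0,0,0]],"claw":[1,1,1]}'>/dev/null; python3 g.py .5322 .0343 .0674 87.85 0
```

```text
dp [ 0.002 -0.001  0.021] twist [-0.     -0.0002  0.0002] mm [ 0.3 -0.1  3.1] deg [-0. -0.  0.] t 9.45 eef [0.5325 0.0344 0.0705] F [-0.4 -0.9 -1.3] op 0.0587 gf 65.20401120185852 q [-0.08  0.18  1.75 -0.    1.22 -1.61]
dp [ 0.003 -0.     0.009] twist [-0.     -0.      0.0002] mm [ 0.5 -0.1  1.4] deg [-0. -0.  0.] t 9.7 eef [0.5327 0.0344 0.0688] F [-0.2 -0.4 -1.4] op 0.0591 gf 65.2055811882019 q [-0.08  0.18  1.75 -0.    1.22 -1.61]
```

```bash
python3 -m creep '{"dp":[[0,0,0.007],[0,0,0.01],[0,0,0.01]],"twist":[[0,0,0],[0,0,0],[0,0,0]],"claw":[1,1,1]}'|grep -E 'eef|wrist';  python3 -m creep '{"dp":[[0,0,0.004],[0,0,0.006],[0,0,0.006]],"twist":[[0,0,0],[0,0,0],[0,0,0]],"claw":[1,1,1]}'|grep -E 'eef|wrist'
```

```text
eef_pos: [0.5328, 0.0344, 0.0675]
wrist_force: [-0.2, -0.2, 0.3]
eef_pos: [0.5329, 0.0343, 0.0674]
wrist_force: [-5.7, -0.4, 14.8]
```

```bash
python3 -m creep '{"dp":[[0,0,-0.004],[0,0,-0.004],[0,0,-0.004],[0,0,-0.004],[0,0,-0.004]],"twist":[[0,0,0],[0,0,0],[0,0,0],[0,0,0],[0,0,0]],"claw":[0.2,0,0,0,0]}'; python3 -m creep '{"dp":[[0,0,-0.05],[0,0,-0.2],[0,0,-0.4],[0,0,-0.7],[0,0,-0.9]],"twist":[[0,0,0],[0,0,0],[0,0,0],[0,0,0],[0,0,0]],"claw":[0,0,0,0,0]}'
python3 g.py .43 .04 .2 87.85 0
```

```text
time_s: 10.62
eef_pos: [0.5327, 0.0344, 0.0669]
tool_rot: [-0.0, 0.018, 1.0, -0.0]
wrist_force: [-0.2, -0.8, 0.0]
opening: 0.0854
grasp_force: 0.0
time_s: 11.03
eef_pos: [0.5325, 0.0344, 0.2051]
tool_rot: [0.0, 0.018, 1.0, -0.0]
wrist_force: [0.1, -0.7, 0.9]
opening: 0.0854
grasp_force: 0.0
dp [0.684 0.012 0.033] twist [-0.      0.0003  0.0002] mm [102.7   1.8   5. ] deg [-0.  0.  0.] t 11.03 eef [0.5325 0.0344 0.2051] F [ 0.1 -0.7  0.9] op 0.0854 gf 0.0 q [-0.08  0.07  1.57 -0.    1.49 -1.61]
```

```bash
python3 -m creep '{"dp":[[0.25,0,0],[0.5,0,0],[0.75,0,0],[0.85,0,0],[0.9,0,0]],"twist":[[0,-0.035,0],[0,-0.07,0],[0,-0.11,0],[0,-0.15,0],[0,-0.19,0]],"claw":[0,0,0,0,0.3]}'; python3 g.py .425 .037 .122 87.85 45
```

```text
time_s: 11.45
eef_pos: [0.4072, 0.039, 0.2043]
tool_rot: [0.195, 0.018, 0.981, -0.003]
wrist_force: [0.3, -0.4, 2.1]
opening: 0.0756
grasp_force: 0.0
dp [ 0.1   -0.01   0.552] twist [ 0.0005 -0.125   0.0002] mm [14.9 -1.5 82.8] deg [  0.1 -22.5   0. ] t 11.45 eef [0.4072 0.039  0.2043] F [ 0.3 -0.4  2.1] op 0.0756 gf 0.0 q [-0.12 -0.48  2.07  0.04  1.16 -1.66]
```

```bash
python3 -m creep '{"dp":[[0,0,0.1],[0,0,0.25],[0,0,0.4],[0,0,0.4],[0,0,0.4]],"twist":[[0,-0.035,0],[0,-0.07,0],[0,-0.125,0],[0,-0.125,0],[0,-0.125,0]],"claw":[0.4,0.4,0.4,0.4,0.4]}'; python3 g.py .425 .037 .122 87.85 45
python3 - <<'E'
from m import *
t=cam('top'); s=cam('side')
for nm,col in(('blue',BL),('yellow',YE)):
    for cn,c,roi in(('top',t,(180,275,265,315)),('side',s,(220,275,295,370))):
        for p,a in blobs(c,*col,roi,8): print(nm,cn,np.round(p,1),a,'dep',dep(c,p))
a=s['color'][180:290,265:375,::-1]; b=t['color'][180:290,240:350,::-1]
cv2.imwrite('pics/p5.png',cv2.resize(np.hstack([a,b]),None,fx=3.6,fy=3.6,interpolation=cv2.INTER_CUBIC))
E
```

```text
time_s: 11.87
eef_pos: [0.4291, 0.0384, 0.1457]
tool_rot: [0.381, 0.017, 0.925, -0.006]
wrist_force: [-0.0, -0.0, -0.8]
opening: 0.0515
grasp_force: 0.0
dp [ 0.13  -0.01   0.093] twist [ 0.0006 -0.0014 -0.0001] mm [19.6 -1.6 14. ] deg [ 0.1 -0.2 -0. ] t 11.87 eef [0.4291 0.0384 0.1457] F [-0.  -0.  -0.8] op 0.0515 gf 0.0 q [-0.15 -0.63  2.41  0.15  0.59 -1.78]
blue top [200.5 281.8] 78 dep [0.6059 0.0462 0.1099]
blue top [216.7 281.4] 79 dep [0.5692 0.0476 0.1098]
blue top [233.3 280.8] 80 dep [0.5324 0.0494 0.1085]
blue top [252.8 288.5] 84 dep [0.4923 0.0346 0.0849]
blue side [233.  353.6] 57 dep [0.6071 0.0388 0.11  ]
blue side [234.3 325.6] 58 dep [0.5336 0.0421 0.1092]
blue side [233.4 339.8] 62 dep [0.5708 0.041  0.1098]
blue side [251.3 312.2] 173 dep [0.4961 0.0286 0.0641]
yellow top [200.9 296.9] 22 dep [0.6047 0.0129 0.1072]
yellow top [217.3 296.5] 26 dep [0.5675 0.0145 0.1072]
yellow top [233.8 296.2] 26 dep [0.5308 0.0158 0.1063]
yellow side [243.3 326.6] 19 dep [0.5332 0.0122 0.1043]
yellow side [242.7 341. ] 22 dep [0.5701 0.0101 0.1046]
yellow side [242. 355.] 21 dep [0.6066 0.0091 0.1047]
```

View pics/p5.png

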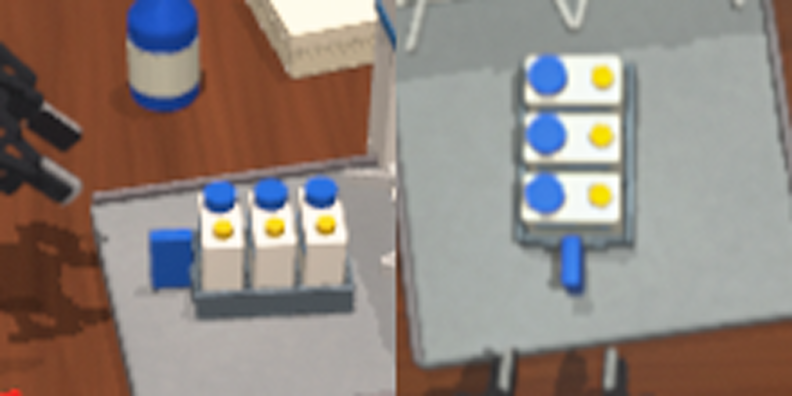

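Both views: the new pack stands in its pocket, level with the others and with its blue cap on the same side. The tray hasn't moved, and the fin is at (265, 571) in the crop. Next I'll pinch the fin with the tool tilted 45°.

```bash
python3 g.py .4398 .0377 .109 87.85 45; python3 -m creep '{"dp":[[0.06,-0.005,0.1],[0.12,-0.007,0.21],[0.12,-0.007,0.22],[0.12,-0.007,0.22]],"twist":[[0,0,0],[0,0,0],[0,0,0],[0,0,0]],"claw":[0.4,0.4,0.4,0.4]}'>/dev/null; python3 g.py .4398 .0377 .109 87.85 45;python3 g.py .4965 .0356 .0526 87.85 45
```

```text
dp [ 0.148 -0.     0.232] twist [ 0.0005 -0.0017 -0.    ] mm [22.1 -0.1 34.8] deg [ 0.1 -0.3 -0. ] t 11.97 eef [0.4311 0.038  0.1493] F [ 0.9 -0.6  1.2] op 0.0514 gf 0.0 q [-0.15 -0.63  2.4   0.15  0.6  -1.78]
dp [0.027 0.006 0.006] twist [ 0.0007 -0.0023  0.    ] mm [4.1 0.8 0.9] deg [ 0.1 -0.4  0. ] t 12.3 eef [0.442  0.0368 0.1125] F [ 0.1 -0.8 -0.3] op 0.0507 gf 0.0 q [-0.15 -0.53  2.44  0.18  0.47 -1.82]
dp [0.022 0.005 0.539] twist [ 0.0007 -0.0023  0.    ] mm [ 3.2  0.7 80.9] deg [ 0.1 -0.4  0. ] t 12.3 eef [0.442  0.0368 0.1125] F [ 0.1 -0.8 -0.3] op 0.0507 gf 0.0 q [-0.15 -0.53  2.44  0.18  0.47 -1.82]
```

```bash
python3 -m creep '{"dp":[[0.022,0.005,0.1],[0.022,0.005,0.25],[0.022,0.005,0.4],[0.022,0.005,0.48],[0.022,0.005,0.53]],"twist":[[0,0,0],[0,0,0],[0,0,0],[0,0,0],[0,0,0]],"claw":[0.4,0.4,0.4,0.4,0.4]}'; python3 g.py .4965 .0356 .0526 87.85 45
```

```text
time_s: 12.72
eef_pos: [0.4967, 0.0358, 0.0536]
tool_rot: [0.38, 0.017, 0.925, -0.006]
wrist_force: [-0.2, 0.2, -0.4]
opening: 0.0514
grasp_force: 0.0
dp [ 0.006 -0.001  0.004] twist [ 0.0008 -0.0017  0.0001] mm [ 0.9 -0.2  0.6] deg [ 0.2 -0.3  0. ] t 12.72 eef [0.4967 0.0358 0.0536] F [-0.2  0.2 -0.4] op 0.0514 gf 0.0 q [-0.13 -0.23  2.4   0.34  0.2  -1.96]
```

```bash
python3 -m creep '{"dp":[[0,0,0],[0,0,0],[0,0,0],[0,0,0],[0,0,0]],"twist":[[0,0,0],[0,0,0],[0,0,0],[0,0,0],[0,0,0]],"claw":[0.6,0.8,1,1,1]}'; python3 -m creep '{"dp":[[0,0,0],[0,0,0]],"twist":[[0,0,0],[0,0,0]],"claw":[1,1]}'
python3 - <<'E'
from m import *
t=cam('top'); s=cam('side')
for nm,col in(('blue',BL),('yellow',YE)):
    for cn,c,roi in(('top',t,(180,275,265,315)),('side',s,(220,275,295,370))):
        for p,a in blobs(c,*col,roi,8): print(nm,cn,np.round(p,1),a,'dep',dep(c,p))
E
```

```text
time_s: 13.13
eef_pos: [0.4954, 0.0357, 0.0547]
tool_rot: [0.382, 0.017, 0.924, -0.006]
wrist_force: [-6.9, 4.1, 10.5]
opening: 0.0113
grasp_force: 60.1
time_s: 13.3
eef_pos: [0.4954, 0.0357, 0.0547]
tool_rot: [0.382, 0.017, 0.924, -0.006]
wrist_force: [-8.6, 3.1, 11.1]
opening: 0.011
grasp_force: 60.5
blue top [200.5 281.8] 78 dep [0.6057 0.0462 0.1105]
blue top [216.7 281.4] 79 dep [0.5691 0.0476 0.1103]
blue top [233.2 280.8] 81 dep [0.5323 0.0493 0.1094]
blue top [252.4 288.1] 72 dep [0.4934 0.0356 0.0835]
blue side [232.9 353.6] 56 dep [0.6072 0.0389 0.11  ]
blue side [234.2 325.7] 58 dep [0.5337 0.0416 0.11  ]
blue side [233.4 339.8] 61 dep [0.5709 0.0403 0.1104]
blue side [250.5 313.4] 100 dep [0.4993 0.0264 0.0688]
yellow top [200.9 296.9] 22 dep [0.6048 0.013  0.1064]
yellow top [217.1 296.5] 24 dep [0.568  0.0145 0.1073]
yellow top [233.7 296.1] 25 dep [0.5309 0.0159 0.107 ]
yellow side [243.3 326.6] 19 dep [0.5331 0.0118 0.1047]
yellow side [242.8 341. ] 23 dep [0.5702 0.0097 0.1046]
yellow side [242. 355.] 21 dep [0.6066 0.0092 0.1046]
```

```bash
python3 -m creep '{"dp":[[0,0,-0.01],[0,0,-0.01]],"twist":[[0,0,0],[0,0,0]],"claw":[1,1]}'|grep -E "eef|wrist"; python3 g.py .5027 .0717 .0555 96.32 45
```

```text
eef_pos: [0.4937, 0.0357, 0.0548]
wrist_force: [-3.0, 0.9, -1.2]
dp [-0.04   0.242  0.033] twist [-0.0326 -0.0013 -0.0333] mm [-6.  36.3  4.9] deg [-5.9 -0.2 -6. ] t 13.57 eef [0.4937 0.0357 0.0548] F [-3.   0.9 -1.2] op 0.0113 gf 59.16378378868103 q [-0.13 -0.24  2.41  0.33  0.2  -1.96]
```

```bash
python3 -m creep '{"dp":[[-0.004,0.025,0.003],[-0.01,0.06,0.008],[-0.02,0.12,0.016],[-0.03,0.18,0.025],[-0.04,0.242,0.033]],"twist":[[-0.003,0,-0.003],[-0.008,0,-0.008],[-0.016,0,-0.016],[-0.024,0,-0.025],[-0.0326,-0.001,-0.0333]],"claw":[1,1,1,1,1]}';  python3 -m creep '{"dp":[[0,0,0],[0,0,0]],"twist":[[0,0,0],[0,0,0]],"claw":[1,1]}' >/dev/null; python3 g.py .5027 .0717 .0555 96.32 45
cat > tray.py <<'E'
from m import *
t=cam('top'); A=np.array([.688,.0368]); a=np.radians(6.32); M=np.array([[np.cos(a),np.sin(a)],[-np.sin(a),np.cos(a)]])
f=lambda col,mn:[dep(t,p) for p,_ in blobs(t,*col,(120,275,240,315),mn)]
b=[p for p in f(BL,20) if .1<p[2]<.125]; y=[p for p in f(YE,8) if .1<p[2]<.125]
for p in b:
    q=[k for k in y if abs(np.linalg.norm((k-p)[:2])-.0335)<.004]
    if q: 
        d=(p-q[0])[:2]; c=q[0][:2]+d*18.5/33.5; print('pack centre world',c,'analyser mm',M@(c-A)*1e3,'yaw deg rel analyser',np.degrees(np.arctan2(-d[0],d[1]))-6.32,'z',p[2])
E
python3 tray.py
```

```text
time_s: 13.98
eef_pos: [0.5029, 0.072, 0.0552]
tool_rot: [0.382, -0.052, 0.923, 0.021]
wrist_force: [0.2, -0.3, -4.5]
opening: 0.0109
grasp_force: 58.5
dp [-0.003  0.001 -0.003] twist [-0.0001 -0.0007 -0.0004] mm [-0.5  0.1 -0.4] deg [-0.  -0.1 -0.1] t 14.15 eef [0.5027 0.0716 0.0548] F [ 0.5  0.9 -2.8] op 0.0109 gf 58.87770652770996 q [-0.11 -0.21  2.39  0.7   0.24 -2.41]
pack centre world [0.6122 0.0849] analyser mm [-70.0332  56.1725] yaw deg rel analyser 0.5005852143471987 z 0.11018704179463867
pack centre world [0.5756 0.0802] analyser mm [-106.9026   55.5281] yaw deg rel analyser -1.5394683396103952 z 0.10875874171492117
pack centre world [0.5382 0.0753] analyser mm [-144.6183   54.7933] yaw deg rel analyser 0.34483241369821194 z 0.11071563326480405
```

```bash
python3 g.py .5623 .0776 .0552 96.1 45
```

```text
dp [-0.285 -0.002  0.281] twist [ 0.0006 -0.0006  0.0005] mm [-42.7  -0.4  42.1] deg [ 0.1 -0.1  0.1] t 14.2 eef [0.5027 0.0714 0.0549] F [-0.1  1.3 -2.3] op 0.0109 gf 58.91855299472809 q [-0.11 -0.21  2.39  0.7   0.24 -2.41]
```

```bash
python3 -m creep '{"dp":[[-0.03,0,0.03],[-0.1,-0.002,0.1],[-0.17,-0.002,0.17],[-0.24,-0.002,0.24],[-0.285,-0.002,0.283]],"twist":[[0,0,0],[0,0,0],[0,0,0],[0,0,0],[0.0006,0,0.0005]],"claw":[1,1,1,1,1]}'; python3 tray.py;  python3 g.py .622 .0842 .0552 96.1 45
```

```text
time_s: 14.62
eef_pos: [0.564, 0.0777, 0.0552]
tool_rot: [0.382, -0.049, 0.923, 0.02]
wrist_force: [-0.4, -0.7, -4.0]
opening: 0.0108
grasp_force: 58.8
pack centre world [0.6737 0.0904] analyser mm [-8.3585 54.8053] yaw deg rel analyser 1.1976241023501943 z 0.1100975818325618
pack centre world [0.6371 0.0859] analyser mm [-45.2098  54.4388] yaw deg rel analyser 0.25808393733945767 z 0.11004624709504118
pack centre world [0.5999 0.0815] analyser mm [-82.6807  54.1131] yaw deg rel analyser -2.629248817034006 z 0.10867015400110502
dp [-0.269  0.003  0.272] twist [-0.0002 -0.0003 -0.0001] mm [-40.4   0.5  40.8] deg [-0. -0. -0.] t 14.67 eef [0.565  0.0776 0.0555] F [-1.1 -0.4 -5.1] op 0.0108 gf 58.80494177341461 q [-0.07 -0.05  2.26  0.67  0.2  -2.36]
```

```bash
python3 -m creep '{"dp":[[-0.04,0,0.04],[-0.1,0,0.1],[-0.17,0.001,0.17],[-0.23,0.002,0.23],[-0.269,0.003,0.272]],"twist":[[0,0,0],[0,0,0],[0,0,0],[0,0,0],[0,0,0]],"claw":[1,1,1,1,1]}'; python3 tray.py;  python3 g.py .682 .0908 .0552 96.2 45
```

```text
time_s: 15.08
eef_pos: [0.6206, 0.0844, 0.0548]
tool_rot: [0.382, -0.049, 0.923, 0.02]
wrist_force: [-1.3, -0.3, -2.0]
opening: 0.011
grasp_force: 59.1
pack centre world [0.691  0.0918] analyser mm [ 8.9913 54.3736] yaw deg rel analyser 6.031752050266139 z 0.10986342860248821
pack centre world [0.6561 0.0882] analyser mm [-26.0082  54.5998] yaw deg rel analyser -0.2742139145135285 z 0.11127188142346323
dp [-0.287 -0.001  0.286] twist [-0.0004 -0.0002 -0.0003] mm [-43.1  -0.1  42.8] deg [-0.1 -0.  -0. ] t 15.13 eef [0.6215 0.0844 0.0551] F [-0.6 -0.9 -4.2] op 0.0109 gf 58.9117956161499 q [-0.04  0.07  2.14  0.6   0.19 -2.27]
```

```bash
python3 -m creep '{"dp":[[-0.04,0,0.04],[-0.1,0,0.1],[-0.17,0,0.17],[-0.24,0,0.24],[-0.287,-0.001,0.286]],"twist":[[0,0,0],[0,0,0],[0,0,0],[0,0,0],[0,0,0]],"claw":[1,1,1,1,1]}'; python3 tray.py;  python3 g.py .7105 .0944 .0552 96.32 45
```

```text
time_s: 15.55
eef_pos: [0.6809, 0.0909, 0.0549]
tool_rot: [0.382, -0.05, 0.923, 0.02]
wrist_force: [-1.6, 0.0, -2.8]
opening: 0.0105
grasp_force: 59.1
dp [-0.135  0.003  0.135] twist [-0.0008 -0.0002 -0.0006] mm [-20.3   0.5  20.3] deg [-0.1 -0.  -0.1] t 15.6 eef [0.6821 0.0908 0.0552] F [-0.8 -1.5 -4.5] op 0.0111 gf 58.66970121860504 q [-0.02  0.18  2.    0.49  0.19 -2.15]
```

```bash
python3 -m creep '{"dp":[[-0.02,0,0.02],[-0.05,0,0.05],[-0.08,0.002,0.08],[-0.1,0.002,0.1],[-0.1,0.002,0.1]],"twist":[[0,0,0],[0,0,0],[0,0,0],[0,0,0],[0,0,0]],"claw":[1,1,1,1,1]}';  python3 g.py .7105 .0944 .0552 96.32 45
```

```text
time_s: 16.02
eef_pos: [0.7018, 0.0935, 0.0549]
tool_rot: [0.382, -0.05, 0.923, 0.02]
wrist_force: [0.8, 0.3, -3.7]
opening: 0.0109
grasp_force: 58.8
dp [-0.043 -0.     0.04 ] twist [-0.0007 -0.0004 -0.0006] mm [-6.4 -0.   6. ] deg [-0.1 -0.1 -0.1] t 16.02 eef [0.7018 0.0935 0.0549] F [ 0.8  0.3 -3.7] op 0.0109 gf 58.83051037788391 q [-0.02  0.22  1.96  0.45  0.2  -2.1 ]
```

```bash
python3 -m creep '{"dp":[[-0.01,0,0.01],[-0.02,0,0.02],[-0.03,0,0.03],[-0.03,0,0.03]],"twist":[[0,0,0],[0,0,0],[0,0,0],[0,0,0]],"claw":[1,1,1,1]}'|grep -E "eef|wrist"; python3 -m creep '{"dp":[[-0.01,0,0.01],[-0.01,0,0.01],[-0.01,0,0.01]],"twist":[[0,0,0],[0,0,0],[0,0,0]],"claw":[1,1,1]}'|grep -E "eef|wrist"
```

```text
eef_pos: [0.708, 0.0942, 0.0549]
wrist_force: [1.8, 0.5, -3.7]
eef_pos: [0.71, 0.0944, 0.0549]
wrist_force: [1.1, -0.4, -3.5]
```

```bash
python3 -m creep '{"dp":[[-0.007,0,0.007],[-0.007,0,0.007],[-0.007,0,0.007]],"twist":[[0,0,0],[0,0,0],[0,0,0]],"claw":[1,1,1]}'|grep -E "eef|wrist"; python3 -m creep '{"dp":[[-0.007,0,0.007],[-0.007,0,0.007],[-0.007,0,0.007]],"twist":[[0,0,0],[0,0,0],[0,0,0]],"claw":[1,1,1]}'|grep -E "eef|wrist"
```

```text
eef_pos: [0.7101, 0.0944, 0.0548]
wrist_force: [-41.3, -10.2, 21.1]
eef_pos: [0.711, 0.0945, 0.0545]
wrist_force: [-55.8, -13.2, 29.3]
```

```bash
python3 -m creep '{"dp":[[0.01,0,-0.01],[0.012,0,-0.012],[0.012,0,-0.012]],"twist":[[0,0,0],[0,0,0],[0,0,0]],"claw":[1,1,1]}'|grep -E "eef|wrist"
python3 - <<'E'
from m import *
s=cam('side'); t=cam('top'); 
for p in regions_of('top','tray')[:2]: print(p['p'],p['pixel'])
a=s['color'][160:310,300:500,::-1]; b=t['color'][80:230,180:380,::-1]
cv2.imwrite('pics/p6.png',cv2.resize(np.hstack([a,b]),None,fx=2,fy=2,interpolation=cv2.INTER_CUBIC))
E
```

```text
eef_pos: [0.7102, 0.0944, 0.0548]
wrist_force: [-1.3, -0.4, -2.6]
0.72 [323.4, 354.6]
0.46 [167.3, 262.5]
```

View pics/p6.png

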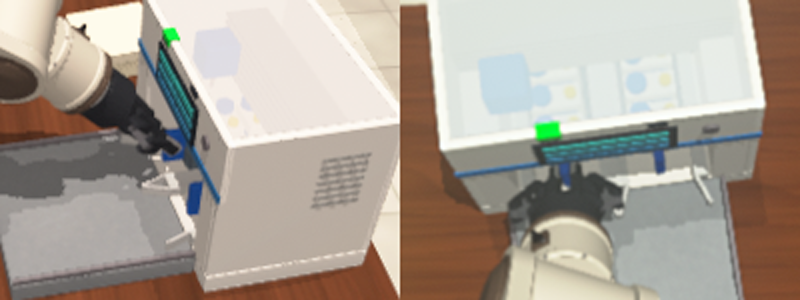

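The gripper is under the panel holding the fin, and the two trays' caps show through the lid at matching depth (blue (75, 545) against (65, 632)). The stop was felt within 1 mm of where I expected it. Releasing now.

```bash
python3 -m creep '{"dp":[[0,0,0],[0,0,0],[0,0,0],[0,0,0]],"twist":[[0,0,0],[0,0,0],[0,0,0],[0,0,0]],"claw":[0.8,0.65,0.65,0.65]}'; python3 -m creep '{"dp":[[0,0,-0.05],[0,0,-0.2],[0,0,-0.4],[0,0,-0.6],[0,0,-0.8]],"twist":[[0,0,0],[0,0,0],[0,0,0],[0,0,0],[0,0,0]],"claw":[0.65,0.65,0.65,0.65,0.65]}'
python3 - <<'E'
from m import *
s=cam('side'); t=cam('top')
A=np.array([.688,.0368]); a=np.radians(6.32); M=np.array([[np.cos(a),np.sin(a)],[-np.sin(a),np.cos(a)]])
h=cv2.cvtColor(t['color'],cv2.COLOR_RGB2HSV)
for nm,lo,hi,z in(('pale blue',(95,25,150),(125,110,255),.11),('pale yellow',(18,20,150),(38,140,255),.107),('fin',(105,140,50),(128,255,255),.085)):
    m=cv2.inRange(h,lo,hi)[100:200,235:345]; n,l,st,ce=cv2.connectedComponentsWithStats(m)
    for i in range(1,n):
        if 8<=st[i][4]<200:
            P=atz(t,(ce[i][1]+100,ce[i][0]+235),z); print(nm,st[i][4],np.round(ce[i][::-1]+[100,235],1),'analyser mm',M@(P[:2]-A)*1e3)
cv2.imwrite('pics/p7.png',cv2.resize(np.hstack([s['color'][170:290,330:490,::-1],t['color'][90:210,210:370,::-1]]),None,fx=2.5,fy=2.5,interpolation=cv2.INTER_CUBIC))
E
```

```text
time_s: 17.83
eef_pos: [0.7106, 0.0944, 0.0552]
tool_rot: [0.382, -0.05, 0.923, 0.02]
wrist_force: [-0.2, -0.7, 0.1]
opening: 0.0301
grasp_force: 0.0
time_s: 18.25
eef_pos: [0.6246, 0.0852, 0.1406]
tool_rot: [0.381, -0.05, 0.923, 0.02]
wrist_force: [0.5, 0.5, 0.7]
opening: 0.0299
grasp_force: 0.0
pale blue 80 [121.  297.7] analyser mm [ 99.7413 -39.9353]
pale blue 32 [133.2 299.4] analyser mm [ 69.8687 -40.0885]
pale blue 16 [138.9 251.4] analyser mm [71.4564 69.5535]
pale yellow 27 [119.4 312.1] analyser mm [100.1603 -73.0045]
pale yellow 28 [125.6 264.6] analyser mm [100.2245  36.2516]
pale yellow 8 [132.5 314. ] analyser mm [ 68.0994 -73.1817]
pale yellow 26 [137.3 332.3] analyser mm [  51.0802 -112.8952]
pale yellow 11 [142.4 294.4] analyser mm [ 50.7623 -26.0104]
pale yellow 9 [146.3 264.7] analyser mm [50.744  41.8127]
pale yellow 10 [149.5 241.5] analyser mm [50.6858 94.7848]
pale yellow 13 [156.5 321.5] analyser mm [  9.0226 -82.2617]
pale yellow 57 [162.  319.2] analyser mm [ -2.9248 -75.4154]
pale yellow 33 [163.8 301.8] analyser mm [ -1.7852 -36.3548]
pale yellow 64 [169.5 253.6] analyser mm [-0.069  72.7235]
pale yellow 41 [167.7 271.8] analyser mm [-1.5943 31.6389]
pale yellow 12 [177.9 239.6] analyser mm [-15.2059 106.1134]
pale yellow 13 [178.5 255. ] analyser mm [-21.4828  71.9269]
fin 14 [157.9 309.1] analyser mm [ 17.0218 -54.6167]
fin 18 [164.2 262.3] analyser mm [16.8384 53.3961]
```

View pics/p7.png

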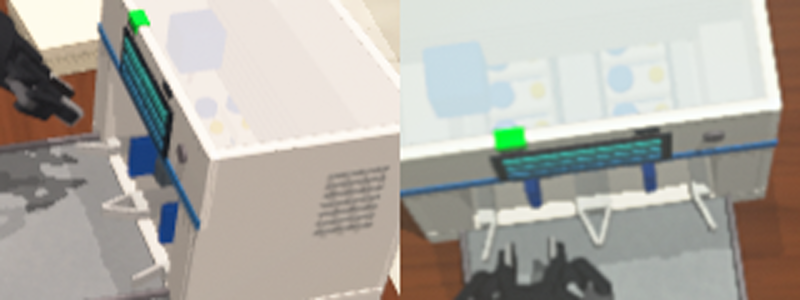

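The trays match: the fins are at analyser x = 16.8 and 17.0 mm, and the middle packs' yellow caps are both at x = 100.2 mm. The gripper is clear of everything, so I'll back off a little and hand in.

```bash
python3 -m creep '{"dp":[[0,0,-0.1],[0,0,-0.2],[0,0,-0.2],[0,0,-0.2],[0,0,-0.2]],"twist":[[0,0,0],[0,0,0],[0,0,0],[0,0,0],[0,0,0]],"claw":[0.65,0.65,0.65,0.65,0.65]}'; python3 -c "
from rig import hand_in; print(hand_in())"
```

```text
time_s: 18.77
eef_pos: [0.6052, 0.0831, 0.1605]
tool_rot: [0.381, -0.05, 0.923, 0.02]
wrist_force: [0.2, 0.7, -0.5]
opening: 0.0295
grasp_force: 0.0
the job is handed in; nothing more can be done
None
```

The loose pack is in the tray's empty pocket with its blue cap on the same side as the others, the loaded tray is fully home in the left (green-lamp) lane and released, and the job was handed in at about 19 s; no verdict came back.

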